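# Charge the ball mill through the funnel and lap its hatch shut

### The job

Charge the ball mill and get it ready to run: take the funnel from its rest and set it in the neck of the jar, pour all the grinding balls from the scoops through it into the jar, and stand each emptied scoop upright on the bench again. Then put the funnel back in its rest and the lid on the jar, and shut the hatch: the left leaf with the rebated edge first, the right leaf last, so that its flange laps over the left one and both lie flat.

Things in the scene. Friction and masses are not known exactly. Their poses are not given: they have to be found in the camera images.
- mill: Ball mill, a white box 190 mm (x, front to back) x 200 (y) x 135 high, fixed. Origin: centre of its underside; the front with the dial faces -x. Walls 16 mm; in the open top a well 158 x 168 mm with a deck 45 mm above the bench, the jar clamped in its middle. Two hatch leaves, hinged along the tops of the left (+y) and right (-y) walls, start leaning wide open.
- jar_mouth (a point): Centre of the steel jar's mouth, in the middle of the well, 100 mm above the bench, 35 mm below the casing's top; axes as the mill's. The neck is 55 mm wide inside, 63 outside, 16 long; below it the jar is 66 mm inside, 74 outside; its inner floor lies 81 mm below the mouth. Fixed.
- left_leaf (a joint): Angle of the left leaf, rad: 0 shut, 1.57 upright, 2.1 stop, about the mill's x axis through left_hinge. Aluminium plate 172 mm along the hinge, 10 thick, reaching 77 mm from the hinge, then a rebated edge: a 3.5 mm tongue, level with its underside, out to 95 mm. 0.2 kg; friction in the hinge (0.16 N m) holds it at any angle: 2 to 5 N near the edge moves it.
- right_leaf (a joint): Angle of the right leaf, rad: 0 shut, 2.1 stop, about right_hinge. Like the left one, but the plate reaches 83 mm and carries a 4.5 mm flange, level with its top, out to 101 mm; shut, it lies over the left tongue by 16 mm (2 mm gap). If this leaf is shut first, the left one lands on the flange and stays about 0.1 rad open.
- left_hinge (a point): Middle of the left leaf's hinge axis: 90 mm to the mill's +y, 138 mm above the bench. With the leaf shut its plate lies from 2 mm below to 8 mm above this height. Each leaf has a steel grip bar on its outer (upper) face, 52 mm from the hinge: 64 mm long along the hinge, at its middle, 10 thick, its top 28 mm above this height when shut.
- right_hinge (a point): Middle of the right leaf's hinge axis: 90 mm to the mill's -y, 138 mm above the bench; plate and grip bar as at left_hinge.
- funnel: Loose steel funnel, about 0.13 kg, 86 mm high: stem 49 mm outside, 43 inside, 30 long, then a cone to the 126 mm mouth. Origin: centre of the stem's lower end, z up. Its upright grey grip is at its own -x, 81 mm from the axis: 24 mm (x) by 14 mm (y), from 76 to 122 mm above the origin. Standing in jar or rest, its origin is 33 mm below jar_mouth or rest_mouth. Starts in the rest.
- rest_mouth (a point): Centre of the mouth of the funnel rest, a white plastic socket fixed on the bench: foot 86 mm wide, mouth 66 mm outside, 56 inside, 46 mm above the bench.
- jar_lid: Loose steel lid of the jar, 0.16 kg: a plug 49 mm wide, 10 deep, edge chamfered; above it a flange 69 mm wide up to 15 mm and a grey knob 24 mm wide up to 40 mm. Origin: centre of the plug's underside, z up. Starts upright on the bench; on the jar its origin is 10 mm below jar_mouth, its knob's top 5 mm below the casing's top.
- scoop_1: Steel scoop, one of three, 0.14 kg, loose. Origin on its underside below mid-trough; x to the open mouth. Trough 52 mm wide inside, x -50 to 52 mm, floor 7 mm up, side walls 38 high; from x 20 a ramp rises at 20 degrees to the lip, 18 mm up: tipped mouth-down by 45 degrees the balls roll out over it. Grey handle 16 mm wide, x -118 to -52 mm, 14 to 38 mm up.
- scoop_2: Steel scoop, one of three, 0.14 kg, loose. Origin on its underside below mid-trough; x to the open mouth. Trough 52 mm wide inside, x -50 to 52 mm, floor 7 mm up, side walls 38 high; from x 20 a ramp rises at 20 degrees to the lip, 18 mm up: tipped mouth-down by 45 degrees the balls roll out over it. Grey handle 16 mm wide, x -118 to -52 mm, 14 to 38 mm up.
- scoop_3: Steel scoop, one of three, 0.14 kg, loose. Origin on its underside below mid-trough; x to the open mouth. Trough 52 mm wide inside, x -50 to 52 mm, floor 7 mm up, side walls 38 high; from x 20 a ramp rises at 20 degrees to the lip, 18 mm up: tipped mouth-down by 45 degrees the balls roll out over it. Grey handle 16 mm wide, x -118 to -52 mm, 14 to 38 mm up.
- ball_1a: Steel grinding ball, 18 mm in diameter, 24 g; origin at its centre. Starts in scoop_1, which holds up to 3.
- ball_1b: Steel grinding ball, 18 mm in diameter, 24 g; origin at its centre. Starts in scoop_1, which holds up to 3.
- ball_1c: Steel grinding ball, 18 mm in diameter, 24 g; origin at its centre. Starts in scoop_1, which holds up to 3.
- ball_2a: Steel grinding ball, 18 mm in diameter, 24 g; origin at its centre. Starts in scoop_2, which holds up to 2.
- ball_2b: Steel grinding ball, 18 mm in diameter, 24 g; origin at its centre. Starts in scoop_2, which holds up to 2.
- ball_3a: Steel grinding ball, 18 mm in diameter, 24 g; origin at its centre. Starts in scoop_3, which holds up to 2.
- ball_3b: Steel grinding ball, 18 mm in diameter, 24 g; origin at its centre. Starts in scoop_3, which holds up to 2.
There are look-alikes about, which are no part of the job. Leave any yellow look-alike of the jar_lid alone.

How it is judged:
By the outcome, as a careful person would: the job done as asked, in the order asked, and still so for the second after the job is handed in, with the robot touching nothing.
Of ball_1a, ball_1b, ball_1c, ball_2a, ball_2b, ball_3a, ball_3b only 4 to 7 are there at a start; the rules pass over those that are not, and their reading is None.
At some moment in a run one of jar_lid may be knocked a few centimetres aside while the robot is not near it.
It also fails if it takes over 210 s, if anything falls off the work surface, if the arm or the gripper's body presses on something with over 40 N, if the wrist force passes 120 N, or if a joint passes its speed limit or range.

### The arm

A 6-joint arm with a two-finger parallel gripper is mounted at the origin on a cart in front of the work surface, level with it; the furniture and walls round the work are solid. World frame = base frame: x ahead of the robot, y to its left, z up, the work surface at z = 0. Lengths are in mm, angles in rad, forces in N, time in s.
With the tool pointing down it reaches from about 400 to 825 mm from the base axis. Payload 7 kg.
Tool frame: the origin (TCP) lies at the very end of the fingers, on their centre line; the grasp point (between the pads) lies 19 mm behind it; z points along the fingers, y is the line along which they close (so a half turn about z gives the same grasp; the last joint's range is limited). The gripper opens to 88 mm and grips with 3 to 60 N. Pads are 19 mm wide; open, the fingers measure 130 mm over their backs; the gripper's body (78 mm by 193 mm) begins 47 mm behind the grasp point.
Start: joints at [1.395, 0.359, 0.012, 0, -1.224, -0.288], TCP at [301.966, 603.665, 226.561] pointing down, gripper open.
Joint ranges: [-3.07, 3.07], [-1.43, 2.12], [-1.02, 1.25], [-3.03, 1.67], [-3.05, -0], [-3.03, 3.03]. Speed limits (rad/s): [2.39, 2.39, 3.01, 3.14, 3.14, 3.14].

### API

Orientations are given as a unit quaternion [x, y, z, w].
In Python, from plant import bot gives the robot as it stands. Calls block until the motion is done:
- bot.move_ptp(position, orientation): joint-space move of the TCP to a pose.
- bot.line_to(position, velocity=150, ori=None): straight line of the TCP; ori=None keeps the orientation; velocity is the mean speed in mm/s.
- bot.move_joints(angles): joint-space move.
- bot.move_gripper(opening, force=None): finger opening in mm; force is the grip in N (None keeps the last); returns when the fingers have stopped.
- bot.pause(seconds).
- bot.solve_ik(position, orientation): joint angles nearest the present ones, or None.
- bot.read_state(): the state.
- bot.camera(name): name is "side" or "top" or "wrist"; returns the picture (420x560x3 uint8, red, green, blue); there is no depth.
- bot.get_calibration(name): a dict with "fx", "fy", "cx", "cy" (pixels), "view" (4x4, takes a point from world to camera coordinates); the wrist camera has in their place "T_tool_cam" (4x4, takes a point from camera to tool coordinates, whose origin is the TCP and whose axes are the flange's). Camera axes: x right, y up, looking along -z (the intrinsics and any distortion apply to the point x, -y, -z); pixel columns grow to the right and rows downward; lengths in mm; the calibration is good to about 2 mm. A picture is of the moment at which its call begins: read the wrist's pose just before it. get_calibration takes no time and is no camera call.
A pose or a line that the arm cannot do raises bot.Unreachable and nothing moves.
- bot.close_job(): hands the job in; it is judged then, once.
The state is a dict: "t": time; "joint_pos": joint angles; "qvel": joint speeds; "tau": joint torques, N m; "tcp_pos": TCP position; "eef_rot": TCP orientation; "contact_force": force on the tool from outside, world axes, zero at the start; "moment": the same for the moment, N m; "width": finger opening in mm; "finger_force": force on a finger pad.
Only numpy, scipy, OpenCV 4.12 (cv2) and the standard library are available. Lean on these libraries where they do the work, as an engineer would, in place of code of your own. Each camera call takes 0.05 s, during which the arm holds its last target. There are 200 camera calls.

## Working session

There is one attempt and no reset: what is moved stays moved. The work goes in short steps, each a Python script; the robot and the scene stay as the last script left them, time stands still between calls to the robot, and variables do not carry over. Pictures are saved under pics/ and viewed, at most 14 in all, crops included, and the job is handed in when it is done.

```bash
ls; mkdir -p pics
python3 - <<'E'
from plant import bot
import cv2,numpy as np
np.set_printoptions(precision=4,suppress=True)
for n in ("top","side"):
    im=bot.camera(n); cv2.imwrite(f"pics/{n}0.png",cv2.resize(im[:,:,::-1],(800,600),interpolation=cv2.INTER_CUBIC))
    cv2.imwrite(f"pics/{n}0_raw.png",im[:,:,::-1])
for n in ("top","side","wrist"): print(n,bot.get_calibration(n))
print(bot.read_state())
E
```

```text
pics
top {'fx': 437.6641884898249, 'fy': 437.6641884898249, 'cx': 281.76567765258477, 'cy': 203.0700990725365, 'view': array([[   -0.0062,    -0.9998,     0.0211,    41.0818],
       [    0.9933,    -0.0037,     0.1151,  -503.2968],
       [   -0.115 ,     0.0217,     0.9931, -1206.5339],
       [    0.    ,     0.    ,     0.    ,     1.    ]])}
side {'fx': 438.9737183779935, 'fy': 438.9737183779935, 'cx': 282.76997850510014, 'cy': 207.95794144511237, 'view': array([[    0.9612,    -0.2758,     0.0063,  -488.3668],
       [    0.0964,     0.3572,     0.929 ,  -171.8188],
       [   -0.2585,    -0.8924,     0.37  , -1224.2536],
       [    0.    ,     0.    ,     0.    ,     1.    ]])}
wrist {'fx': 336.17522501358576, 'fy': 336.17522501358576, 'cx': 284.2083427215203, 'cy': 216.1670685587554, 'T_tool_cam': array([[  -0.0005,    0.9514,    0.308 ,   83.961 ],
       [   1.    ,    0.0007,   -0.0004,   -0.5557],
       [  -0.0005,    0.308 ,   -0.9514, -157.9878],
       [   0.    ,    0.    ,    0.    ,    1.    ]])}
{'t': 0.1, 'joint_pos': array([ 1.3951,  0.3593,  0.0111, -0.0003, -1.2241, -0.2881]), 'qvel': array([ 0.0013, -0.0028,  0.0028,  0.0018, -0.0007,  0.0012]), 'tau': array([ -0.001 , -58.4161,  29.3752,   7.0155,   0.0102,  -0.0001]), 'tcp_pos': array([301.7979, 603.2684, 225.697 ]), 'eef_rot': array([ 0.9732, -0.2299, -0.0001,  0.0008]), 'contact_force': array([-0.0008,  0.148 ,  0.0101]), 'moment': array([-0.0352, -0.0031, -0.0477]), 'finger_force': 0.0, 'width': 87.42029082269951}
```

View pics/top0.png

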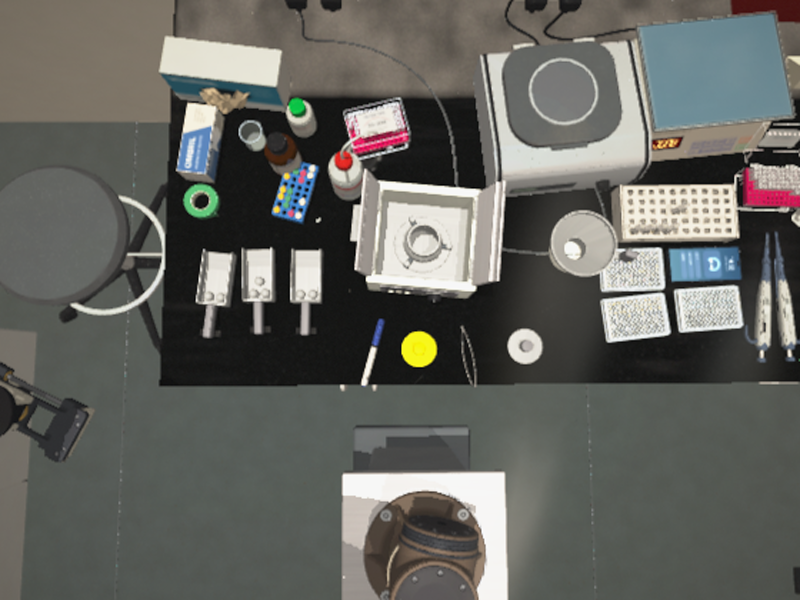

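View pics/side0.png

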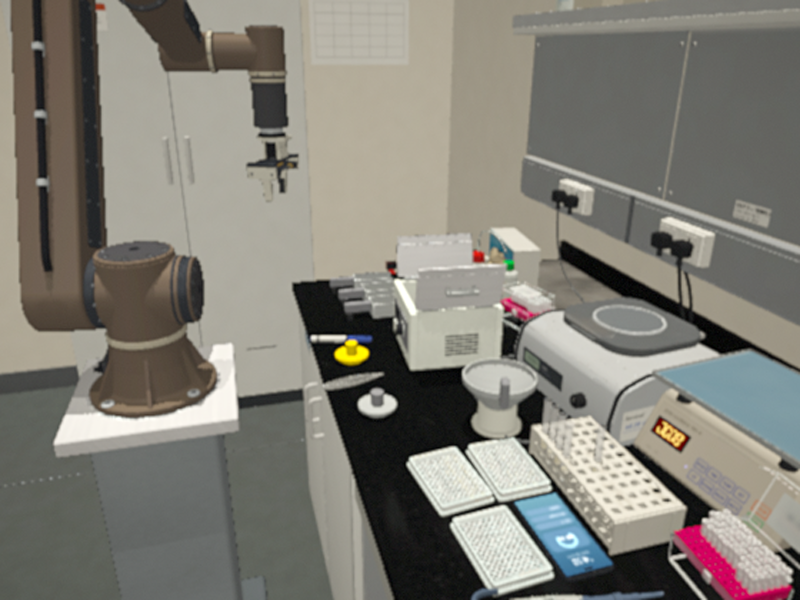

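The top view (800-px scale) shows the mill at (428,240) with the jar at (424,240). The funnel is at (583,243) with its grip at (627,256), and the steel lid is at (525,346). The yellow look-alike is at (419,349), to be left alone. The three scoops are at (215,290), (258,290) and (306,290), with their handles towards the robot. I'll do coarse localisation now, then close wrist views.

```bash
cat > h.py <<'E'
from plant import bot
import numpy as np, cv2
from scipy.spatial.transform import Rotation as R
np.set_printoptions(precision=3,suppress=True)
def cam(name):
    c=bot.get_calibration(name); K=np.array([[c['fx'],0,c['cx']],[0,c['fy'],c['cy']],[0,0,1]])
    if name=='wrist':
        s=bot.read_state(); T=np.eye(4); T[:3,:3]=R.from_quat(s['eef_rot']).as_matrix(); T[:3,3]=s['tcp_pos']
        V=np.linalg.inv(T@c['T_tool_cam'])
    else: V=np.array(c['view'])
    return K,V
def snap(name,fn=None):
    KV=cam(name); im=bot.camera(name)[:,:,::-1].copy()
    if fn: cv2.imwrite(f'pics/{fn}.png',im); np.savez(f'pics/{fn}.npz',K=KV[0],V=KV[1])
    return im,KV
def load(fn):
    d=np.load(f'pics/{fn}.npz'); return cv2.imread(f'pics/{fn}.png'),(d['K'],d['V'])
def px2w(KV,u,v,z):
    K,V=KV; d=np.linalg.inv(K)@[u,v,1]; d=d*[1,-1,-1]
    C=np.linalg.inv(V); o=C[:3,3]; d=C[:3,:3]@d
    return o+d*(z-o[2])/d[2]
def w2px(KV,p):
    K,V=KV; q=V[:3,:3]@np.array(p,float)+V[:3,3]; q=K@(q*[1,-1,-1]); return q[:2]/q[2]
def down(yaw):   # tool x axis at world yaw, tool z down (y = closing line)
    return (R.from_euler('z',yaw)*R.from_euler('x',np.pi)).as_quat()
E
python3 - <<'E'
from h import *
KV=cam('top')
s=.7
for n,u,v,z in [('jar',424,240,100),('funnel',583,243,99),('grip',627,256,135),('lid',525,346,40),
 ('m_fl',367,286,135),('m_fr',474,293,135),('m_bl',372,186,135),('m_br',477,190,135),
 ('s1lip_l',206,251,38),('s1lip_r',234,254,38),('s1h',208,334,38),('s2l',243,249,38),('s2r',274,249,38),('s2h',258,331,38),('s3l',291,250,38),('s3r',321,250,38),('s3h',306,331,38)]:
    print(n,px2w(KV,u*s,v*s,z))
for y in (0,.5,-.5,1.57): 
    for p in ([520,-180,330],[520,450,330],[560,0,400]): print(y,p,bot.solve_ik(p,down(y)))
E
```

```text
jar [589.867  -0.817 100.   ]
funnel [ 583.699 -301.664   99.   ]
grip [ 552.455 -370.309  135.   ]
lid [ 391.829 -198.781   40.   ]
m_fl [498.86  104.936 135.   ]
m_fr [485.418 -88.295 135.   ]
m_bl [683.977  95.822 135.   ]
m_br [676.389 -97.54  135.   ]
s1lip_l [581.058 423.886  38.   ]
s1lip_r [574.958 369.118  38.   ]
s1h [418.435 415.205  38.   ]
s2l [584.871 351.778  38.   ]
s2r [584.73  291.124  38.   ]
s2h [423.734 319.174  38.   ]
s3l [582.657 257.779  38.   ]
s3r [582.518 198.901  38.   ]
s3h [423.259 226.516  38.   ]
0 [520, -180, 330] [ 0.023  0.101 -0.092  0.    -1.377  1.548]
0 [520, 450, 330] [ 0.996  0.34   0.214  0.    -1.445  0.575]
0 [560, 0, 400] [ 0.35   0.105  0.064  0.    -1.53   1.221]
0.5 [520, -180, 330] [ 0.023  0.101 -0.092  0.    -1.377  2.048]
0.5 [520, 450, 330] [ 0.996  0.34   0.214  0.    -1.445  1.075]
0.5 [560, 0, 400] [ 2.792 -1.37   0.064 -0.    -3.004 -0.721]
-0.5 [520, -180, 330] [ 0.023  0.101 -0.092  0.    -1.377  1.048]
-0.5 [520, 450, 330] [ 0.996  0.34   0.214  0.    -1.445  0.075]
-0.5 [560, 0, 400] [ 0.35   0.105  0.064  0.    -1.53   0.721]
1.57 [520, -180, 330] None
1.57 [520, 450, 330] [ 0.996  0.34   0.214  0.    -1.445  2.145]
1.57 [560, 0, 400] [ 2.792 -1.37   0.064  0.    -3.004  0.349]
```

Run:
```python
from h import *
def go(p,yaw): bot.move_ptp(p,down(yaw))
go([520,320,300],0); bot.pause(.3); snap('wrist','w_scoops')
go([600,0,400],0); bot.pause(.3); snap('wrist','w_mill')
go([520,-280,330],0); bot.pause(.3); snap('wrist','w_fun')
print(bot.read_state()['t'],bot.read_state()['tcp_pos'])
ims=[load(n)[0] for n in('w_scoops','w_mill','w_fun')]
cv2.imwrite('pics/m1.png',np.hstack(ims[:1])); 
a=cv2.resize(np.hstack(ims[1:]),(800,300));
```

```text
4.9667 [ 520.396 -279.389  330.097]
```

View pics/w_scoops.png

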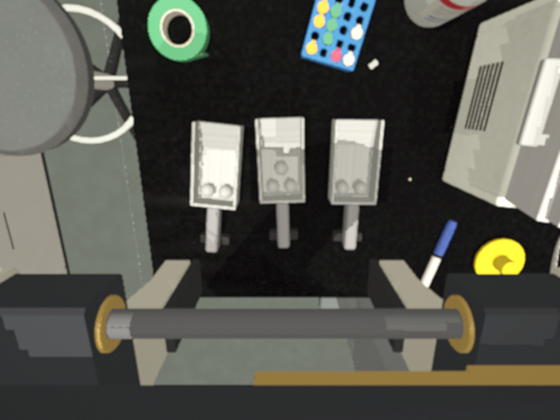

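View pics/w_mill.png

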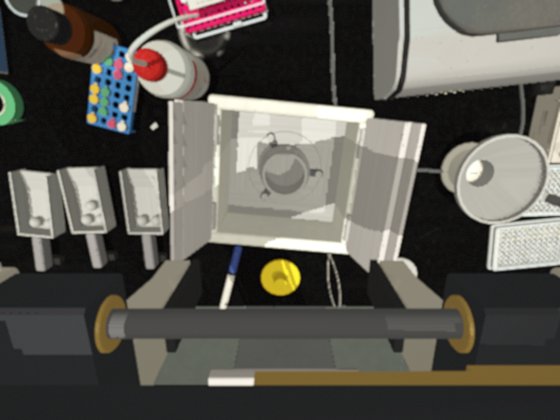

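View pics/w_fun.png

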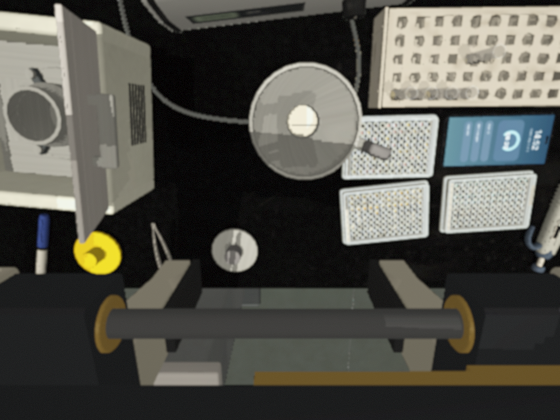

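The scoops hold 2, 3 and 2 balls (all 7 present). In the wrist view over the funnel, the funnel mouth is at (305,121), its grip at (376,151) and the steel lid at (235,251). The yellow look-alike is at (98,253). Next is one enlarged crop to confirm the lid and the edges I need.

Run:
```python
import cv2,numpy as np
S=lambda im,x,y,w,h:cv2.resize(im[y:y+h,x:x+w],(400,300),interpolation=cv2.INTER_CUBIC)
a=cv2.imread('pics/w_scoops.png');b=cv2.imread('pics/w_mill.png');c=cv2.imread('pics/w_fun.png')
m=np.vstack([np.hstack([S(a,190,180,100,75),S(a,290,180,100,75)]),np.hstack([S(b,238,132,100,75),S(c,190,215,100,75)])])
cv2.imwrite('pics/m2.png',m)
```

```text
(no output)
```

View pics/m2.png

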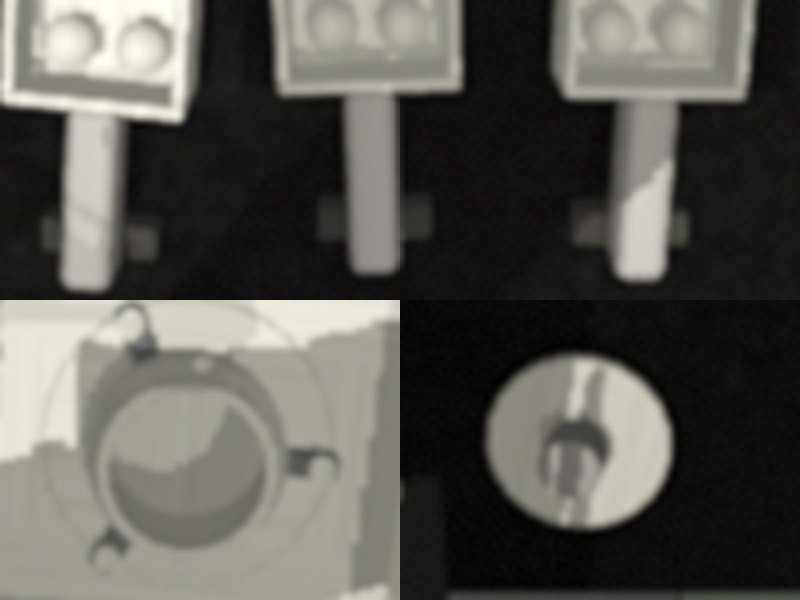

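The crop confirms the grey steel lid with its knob at (235,250). It also shows a small foot bar under each scoop handle about three quarters back, so I'll grasp ahead of it.

Run:
```python
from h import *
a,KA=load('w_scoops');b,KB=load('w_mill');c,KC=load('w_fun')
for n,end,st,l,r in [('A',(211.2,251.2),(213.7,208.7),(195,123),(243,127)),('B',(283.5,247.5),(282.7,203.7),(256,118),(305,118)),('C',(350,248.7),(352,205),(333,120),(383,121))]:
    e,s,l,r=[px2w(KA,*p,38)[:2] for p in(end,st,l,r)]
    m=(l+r)/2; d=m-e; yaw=np.arctan2(d[1],d[0]); u=d/np.linalg.norm(d)
    print(n,'len',np.linalg.norm(d),'(170) w',np.linalg.norm(l-r),'start',(s-e)@u,'yaw',yaw,'origin',(m-52*u+e+118*u)/2,e,m)
print('jar',px2w(KB,285,174,100)); 
print('mill corners',*[px2w(KB,u,v,135)[:2] for u,v in((208,95),(373,110),(209,240),(352,255))])
print('lid',px2w(KC,235,250.2,15), px2w(KC,211.5,250,15)-px2w(KC,258.2,250,15))
g=cv2.cvtColor(c,cv2.COLOR_BGR2GRAY)
ci=cv2.HoughCircles(cv2.GaussianBlur(g,(5,5),0)[40:200,230:380],cv2.HOUGH_GRADIENT,1.0,80,param1=120,param2=20,minRadius=48,maxRadius=66)
for x,y,r in ci[0][:2]:
    x+=230;y+=40; print('fun',x,y,r,px2w(KC,x,y,99),'diam',px2w(KC,x+r,y,99)-px2w(KC,x-r,y,99))
print('grip top',px2w(KC,385,154,135),px2w(KC,380,153,135))
th=cv2.threshold(cv2.cvtColor(c,cv2.COLOR_BGR2GRAY)[215:285,200:275],70,255,cv2.THRESH_BINARY)[1]
n,_,st,ce=cv2.connectedComponentsWithStats(th); i=1+np.argmax(st[1:,4]); print('lidcc',st[i],ce[i]+[200,215])
# top camera cross-check: predicted pixels
KT=cam('top')
for p in ([590,0,100],): print(w2px(KT,p))
```

```text
A len 166.87345843268204 (170) w 57.78952661926841 start 60.680752814456625 yaw -0.12313131968110205 origin [533.365 405.603] [417.81  419.904] [583.42  399.409]
B len 168.35232860811576 (170) w 58.746122653150586 start 61.588443840441805 yaw 0.02105559090114715 origin [540.391 324.183] [423.241 321.716] [591.556 325.261]
C len 167.23807144291283 (170) w 60.19932753315469 start 61.60919875233537 yaw 0.0031578237162413754 origin [538.081 231.951] [421.462 231.583] [588.7   232.111]
jar [596.762  -0.054 100.   ]
mill corners [697.85   91.309] [ 681.048 -105.371] [513.215 102.754] [491.09  -92.127]
lid [ 396.726 -203.867   15.   ] [-0.03  71.396  0.   ]
fun 306.5 120.5 58.8 [ 590.727 -303.726   99.   ] diam [   0.103 -131.037    0.   ]
grip top [ 558.483 -383.92   135.   ] [ 559.512 -378.617  135.   ]
lidcc [  12   14   46   43 1561] [234.592 250.05 ]
[296.495 167.952]
```

Top and wrist views disagree by about 6 mm in x. A wrist view with the tool turned by half a turn cancels the camera's mounting error, so I'll check that way and with the side camera.

Run:
```python
from h import *
KS=cam('side'); print('side: funnel',px2w(KS,499*.7,376*.7,99),'lid',px2w(KS,377*.7,405*.7,15))
bot.move_ptp([520,-240,330],down(-np.pi)); bot.pause(.3); c,KC=snap('wrist','w_fun2')
bot.move_ptp([540,-10,400],down(-np.pi)); bot.pause(.3); snap('wrist','w_mill2')
bot.move_ptp([500,320,320],down(-np.pi)); bot.pause(.3); snap('wrist','w_sc2')
print(bot.read_state()['t'])
A=[load(n)[0][:290] for n in('w_fun2','w_mill2','w_sc2')]
cv2.imwrite('pics/m3.png',cv2.resize(np.vstack([np.hstack(A[:2]),np.hstack([A[2],A[2]*0])]),(800,414),interpolation=cv2.INTER_AREA))
```

```text
side: funnel [ 586.348 -309.242   99.   ] lid [ 396.795 -210.917   15.   ]
10.9667
```

View pics/m3.png

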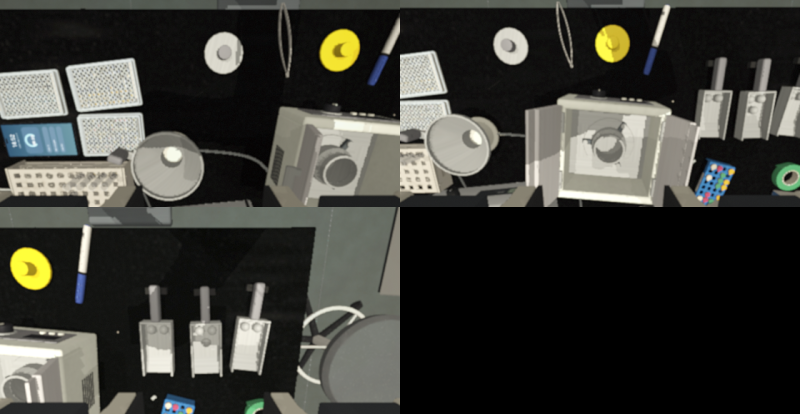

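The second views show the lid at (313,73), the jar near (291,206) and the funnel near (235,230) in w_fun2. The scoops are at (218,480), (288,480) and (350,475) in w_sc2. I'll enlarge these for precise pixels.

Run:
```python
from h import *
S=lambda im,x,y,w,h:cv2.resize(im[y:y+h,x:x+w],(400,300),interpolation=cv2.INTER_CUBIC)
a,KA=load('w_sc2');b,KB=load('w_mill2');c,KC=load('w_fun2')
m=np.vstack([np.hstack([S(a,185,100,200,150),S(b,240,160,100,75)]),np.hstack([S(c,150,175,150,112),S(b,210,120,200,150)])])
cv2.imwrite('pics/m4.png',m)
for n,K,box in(('fun2',KC,(270,30,90,90)),('mill2',KB,(640-490,25,0,0))):
    x,y,w,h=box
    if not w: continue
    im=c; th=cv2.threshold(cv2.cvtColor(im,cv2.COLOR_BGR2GRAY)[y:y+h,x:x+w],70,255,cv2.THRESH_BINARY)[1]
    k,_,st,ce=cv2.connectedComponentsWithStats(th); i=1+np.argmax(st[1:,4]); p=ce[i]+[x,y]; print(st[i],p,px2w(K,*p,15))
```

```text
[  15   14   56   60 2602] [312.718  73.848] [ 395.073 -202.699   15.   ]
```

View pics/m4.png

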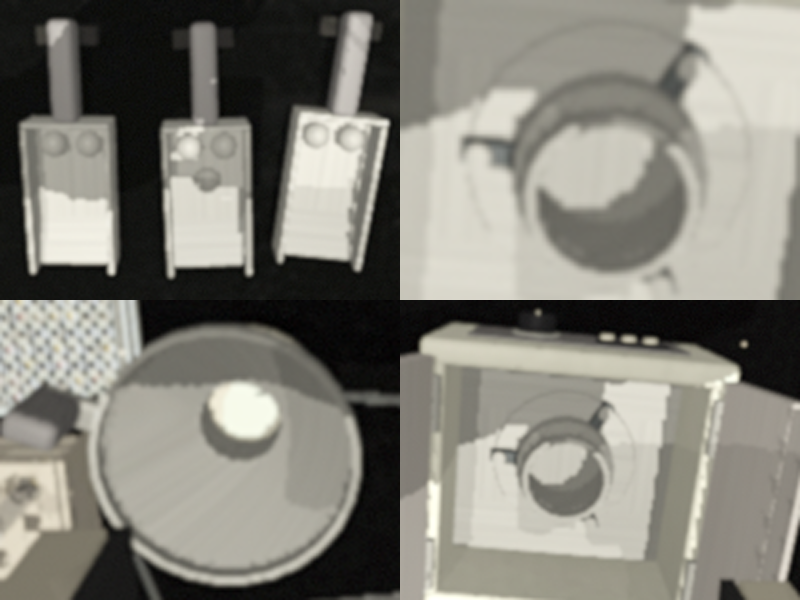

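Run:
```python
from h import *
a,KA=load('w_sc2');b,KB=load('w_mill2');c,KC=load('w_fun2')
for n,end,l,r in [('A',(363.5,107.5),(325.5,231.5),(364,234.5)),('B',(286.5,112.5),(270.5,237.5),(309.5,237)),('C',(216,111),(201.5,236),(241.5,236))]:
    e,l,r=[px2w(KA,*p,38)[:2] for p in(end,l,r)]
    m=(l+r)/2; d=m-e; yaw=np.arctan2(d[1],d[0]); u=d/np.linalg.norm(d)
    print(n,'len',np.linalg.norm(d),'w',np.linalg.norm(l-r),'yaw',yaw,'origin',(m-52*u+e+118*u)/2,e,m)
print('jar',px2w(KB,291.75,209.25,100))
print('fun',px2w(KC,234.4,233.1,99),'diam',px2w(KC,234.4-50.6,233.1,99)-px2w(KC,234.4+50.6,233.1,99))
print('mill front/back corners',*[px2w(KB,210+u/2,120+v/2,135)[:2] for u,v in((22,45),(335,75))])
print('yellowchk', px2w(KC,340*1.4,50*1.4,15))
```

```text
A len 167.77724565936978 w 54.33211279671682 yaw -0.08527249297404753 origin [533.766 408.537] [417.302 418.492] [584.469 404.203]
B len 167.72083400926184 w 54.83714706586545 yaw 0.029669409875337532 origin [539.899 326.018] [423.09  322.552] [590.737 327.527]
C len 167.58761799239034 w 56.18503307672679 yaw -0.018480251386947293 origin [537.918 232.26 ] [421.145 234.418] [588.704 231.321]
jar [594.188  -0.222 100.   ]
fun [ 584.368 -301.4     99.   ] diam [  -0.012 -125.219    0.   ]
mill front/back corners [497.409 -88.747] [516.182 105.93 ]
yellowchk [390.567   8.715  15.   ]
```

```bash
cat >> h.py <<'E'
def fitcircles(im,KV,xy0,circs,span=12,step=.5):
    """best (x,y) of concentric level circles [(radius,z)], by summed signed-free radial gradient"""
    g=cv2.GaussianBlur(cv2.cvtColor(im,cv2.COLOR_BGR2GRAY).astype(np.float32),(0,0),1.2)
    t=np.linspace(0,2*np.pi,120,endpoint=False); best=None; out=[]
    K,V=KV
    def pr(P):
        q=(P@V[:3,:3].T+V[:3,3])*[1,-1,-1]; q=q@K.T; return (q[:,:2]/q[:,2:]).astype(np.float32)
    for dx in np.arange(-span,span+.1,step):
        for dy in np.arange(-span,span+.1,step):
            s=0
            for r,z in circs:
                f=lambda rr:cv2.remap(g,*[a.reshape(1,-1) for a in pr(np.c_[xy0[0]+dx+rr*np.cos(t),xy0[1]+dy+rr*np.sin(t),0*t+z]).T],cv2.INTER_LINEAR)[0]
                s+=np.minimum(np.abs(f(r+1.2)-f(r-1.2)),30).mean()
            out.append((s,xy0[0]+dx,xy0[1]+dy))
    out=np.array(out); return out[out[:,0].argmax()]
E
python3 - <<'E'
from h import *
for k,(p,y) in enumerate([([605,0,230],0),([585,0,230],-np.pi)]):
    bot.move_ptp(p,down(y)); bot.pause(.3); snap('wrist',f'w_jar{k}')
for k,(p,y) in enumerate([([585,-300,260],-np.pi),([595,-300,260],0)]):
    bot.move_ptp(p,down(y)); bot.pause(.3); snap('wrist',f'w_f{k}')
print(bot.read_state()['t'])
for n in('w_mill','w_mill2','w_jar0','w_jar1'): print(n,fitcircles(*load(n),(595,0),[(27.5,100),(31.5,100)]))
for n in('w_fun','w_fun2','w_f0','w_f1'): print(n,fitcircles(*load(n),(587,-302),[(63,99)]),fitcircles(*load(n),(587,-302),[(21.5,13)]))
for n in('w_fun','w_fun2'): print(n,fitcircles(*load(n),(396,-203),[(34.5,15)]))
A=[load(n)[0] for n in('w_jar0','w_jar1','w_f0','w_f1')]
for im,n,xy,cs in zip(A,('w_jar0','w_jar1','w_f0','w_f1'),[(595,0)]*2+[(587,-302)]*2,[[(27.5,100),(31.5,100)]]*2+[[(63,99)]]*2):
    KV=load(n)[1]; b=fitcircles(load(n)[0],KV,xy,cs)
    for r,z in cs: cv2.polylines(im,[np.int32([w2px(KV,(b[1]+r*np.cos(t),b[2]+r*np.sin(t),z)) for t in np.linspace(0,6.28,60)])],1,(0,0,255),1)
cv2.imwrite('pics/m5.png',cv2.resize(np.vstack([np.hstack(A[:2]),np.hstack(A[2:])]),(800,600),interpolation=cv2.INTER_AREA))
E
```

```text
21.9417
w_mill [ 23.304 596.      1.   ]
w_mill2 [ 36.993 593.5    -1.   ]
w_jar0 [ 27.279 595.5     0.5  ]
w_jar1 [ 32.318 596.      1.   ]
w_fun [  28.801  588.    -300.5  ] [  25.975  587.    -303.   ]
w_fun2 [  27.53  586.   -302.5 ] [  24.805  597.    -306.5  ]
w_f0 [  28.983  588.5   -302.   ] [  17.187  587.5   -302.   ]
w_f1 [  28.776  587.5   -301.5  ] [  17.11  587.5  -302.  ]
w_fun [  30.   395.5 -204. ]
w_fun2 [  30.   394.  -202.5]
```

View pics/m5.png

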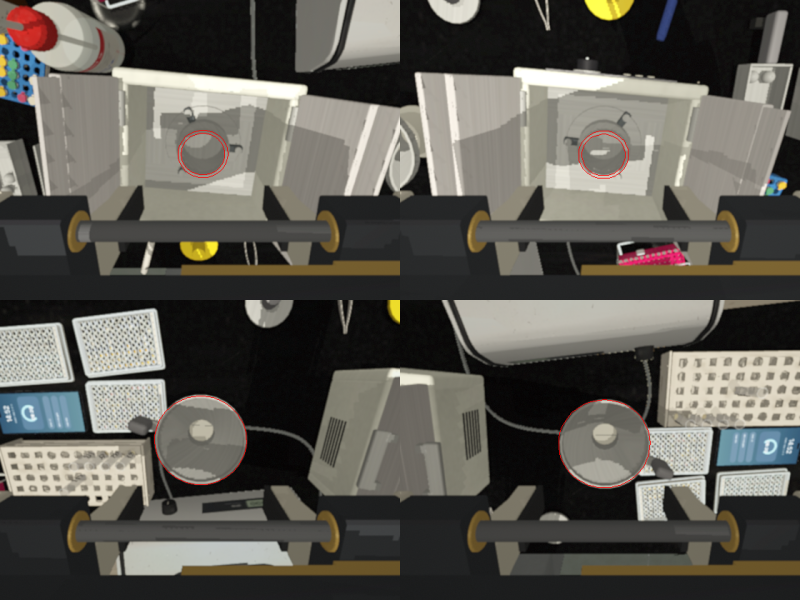

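The overlay circles sit on the rims: the jar is at (595.7, 0.6) and the funnel at (587.8, -302). Now the grip direction and IK feasibility.

Run:
```python
from h import *
F=np.array([587.8,-302])
# grip: fit angle by projecting prism 24x14, z 89..135 and scoring mean darkness difference vs surroundings
from itertools import product
for n in('w_f0','w_f1','w_fun'):
    im,KV=load(n); g=cv2.cvtColor(im,cv2.COLOR_BGR2GRAY)
    for u,v in {'w_f0':[(190,172)],'w_f1':[(374,238)],'w_fun':[(380,152)]}[n]:
        for z in (135,125):
            p=px2w(KV,u,v,z)[:2]-F; print(n,z,np.linalg.norm(p),np.arctan2(-p[1],-p[0]))
mask=[]
th=np.arange(.9,1.5,.02)
for n in('w_f0','w_f1','w_fun'):
    im,KV=load(n); g=cv2.GaussianBlur(cv2.cvtColor(im,cv2.COLOR_BGR2GRAY),(0,0),1).astype(float); s=[]
    for t in th:
        ex=np.array([np.cos(t),np.sin(t)]);ey=np.array([-ex[1],ex[0]])
        P=[w2px(KV,[*(F-81*ex+a*12*ex+b*7*ey),z]) for a,b in product((-1,1),(-1,1)) for z in(92,135)]
        h=cv2.convexHull(np.float32(P)).astype(int); m=np.zeros(g.shape,np.uint8); cv2.fillConvexPoly(m,h,1)
        d=cv2.dilate(m,np.ones((7,7)))-m
        s.append(g[d>0].mean()-g[m>0].mean())
    print(n,th[np.argmax(s)],np.max(s))
# IK for pouring
from h import down
J=np.array([595.7,.6])
for graspT in (0,.35,.6):
  for th_ in (.95,1.1):
    for yaw in (-.085,.2,.4):
      Rs=R.from_euler('z',yaw)*R.from_euler('y',th_)
      lip=np.array([*(J-12*np.array([np.cos(yaw),np.sin(yaw)])),178.])
      g=lip+Rs.apply([-76-52,0,32-18])
      Rt=Rs*R.from_euler('y',-graspT)*R.from_euler('x',np.pi)
      tcp=g+Rt.apply([0,0,19])
      q=bot.solve_ik(tcp,Rt.as_quat()); print(graspT,th_,yaw,tcp,q)
```

```text
w_f0 135 83.88872452149324 1.1552971997535635
w_f0 125 85.77623889467742 1.1885303891240369
w_f1 135 81.52103351265116 1.308733882694007
w_f1 125 85.3845902533738 1.272460354211064
w_fun 135 81.23478180847336 1.2286164337793293
w_fun 125 84.32200752394084 1.2259211351589876
w_f0 1.2000000000000002 29.313474973681707
w_f1 1.2200000000000002 59.3704200648952
w_fun 1.2200000000000002 47.14087127388268
0 0.95 -0.085 [505.504   8.285 279.209] [ 0.206  0.643  0.364 -0.293 -2.2    1.223]
0 0.95 0.2 [506.982 -17.384 279.209] [ 0.292  0.641  0.276 -0.09  -2.151  1.468]
0 0.95 0.4 [512.323 -34.651 279.209] [ 0.348  0.626  0.191  0.048 -2.084  1.625]
0 1.1 -0.085 [521.453   6.926 289.807] [ 0.186  0.742  0.485 -0.349 -2.368  1.19 ]
0 1.1 0.2 [522.669 -14.204 289.807] [ 0.287  0.741  0.382 -0.105 -2.308  1.461]
0 1.1 0.4 [527.066 -28.418 289.807] [ 0.351  0.723  0.281  0.055 -2.228  1.627]
0.35 0.95 -0.085 [510.214   7.884 274.579] [ 0.249  0.446  0.187 -0.196 -1.88   1.232]
0.35 0.95 0.2 [511.614 -16.445 274.579] [ 0.305  0.444  0.128 -0.061 -1.851  1.467]
0.35 0.95 0.4 [516.677 -32.81  274.579] [ 0.342  0.434  0.072  0.034 -1.808  1.627]
0.35 1.1 -0.085 [525.42    6.588 284.523] [ 0.221  0.557  0.329 -0.235 -2.058  1.232]
0.35 1.1 0.2 [526.571 -13.413 284.523] [ 0.296  0.555  0.258 -0.073 -2.021  1.469]
0.35 1.1 0.4 [530.733 -26.867 284.523] [ 0.346  0.541  0.188  0.04  -1.966  1.625]
0.6 0.95 -0.085 [514.412   7.526 272.413] [ 0.295  0.294  0.025 -0.128 -1.628  1.205]
0.6 0.95 0.2 [515.744 -15.608 272.413] [ 0.318  0.293 -0.013 -0.041 -1.612  1.458]
0.6 0.95 0.4 [520.557 -31.17  272.413] [ 0.334  0.289 -0.045  0.023 -1.586  1.633]
0.6 1.1 -0.085 [529.248   6.262 281.751] [ 0.257  0.411  0.18  -0.166 -1.812  1.228]
0.6 1.1 0.2 [530.337 -12.65  281.751] [ 0.307  0.409  0.13  -0.052 -1.789  1.466]
0.6 1.1 0.4 [534.272 -25.371 281.751] [ 0.341  0.399  0.082  0.029 -1.752  1.628]
```

```bash
cat >> h.py <<'E'
F=np.array([587.8,-302.]); J=np.array([595.7,.6]); FY=1.215; JY=0.2
def e(t): return np.array([np.cos(t),np.sin(t)])
def fpose(c,yaw,oz,h=92): return [*(c-81*e(yaw)),oz+h]
def st(msg=''):
    s=bot.read_state(); print(msg,'t',round(s['t'],1),'tcp',s['tcp_pos'],'F',s['contact_force'],'w',round(s['width'],1),'ff',round(s['finger_force'],1)); return s
def fz(): bot.pause(.1); return bot.read_state()['contact_force']
E
python3 - <<'E'
from h import *
bot.move_gripper(40,40)
bot.move_ptp(fpose(F,FY,13,200),down(FY-np.pi)); bot.line_to(fpose(F,FY,13),150); st('at grip')
bot.move_gripper(5,40); st('gripped')
bot.line_to(fpose(F,FY,20),40); st('up 7')
bot.line_to(fpose(F,FY,255),120); bot.pause(.3); s=st('lifted')
im,KV=snap('wrist','w_held'); print(fitcircles(im,KV,F,[(63,255+86)]))
bot.move_ptp(fpose(J,JY,255),down(JY-np.pi)); bot.pause(.3); st('over jar')
im2,_=snap('side'); im,KV=snap('wrist','w_held2'); print(fitcircles(im,KV,J,[(63,255+86)]))
cv2.imwrite('pics/m6.png',np.hstack([cv2.resize(im2[100:300,200:420],(400,364)),cv2.resize(im,(400,364))]))
E
```

```text
at grip t 25.3 tcp [ 560.263 -378.23   105.989] F [0.656 0.062 0.518] w 40.3 ff 0.0
gripped t 25.9 tcp [ 559.66  -378.028  105.289] F [-1.21  -0.016  1.858] w 13.7 ff 40.0
up 7 t 26.2 tcp [ 559.702 -377.937  112.24 ] F [ 0.567  0.341 -2.386] w 13.2 ff 40.0
lifted t 28.6 tcp [ 559.557 -377.91   346.842] F [-0.051  0.337 -1.891] w 13.9 ff 40.0
[   2.929  586.3   -296.5  ]
over jar t 30.4 tcp [516.433 -15.902 346.832] F [ 0.652  0.53  -1.381] w 13.5 ff 40.0
[  3.263 601.7    -4.9  ]
```

View pics/m6.png

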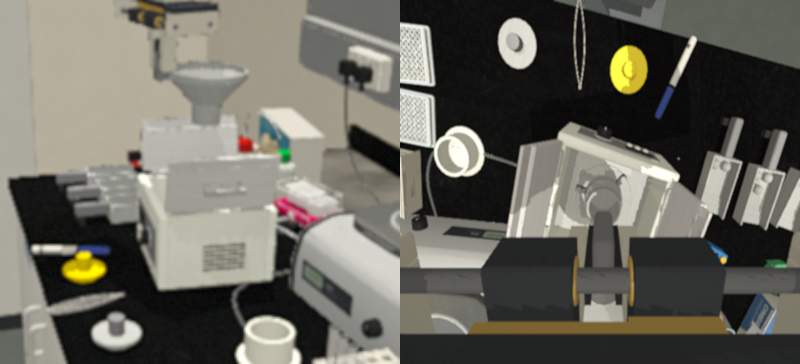

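The funnel hangs upright from its grip above the jar, and the rest is empty. Inserting with force feedback.

Run:
```python
from h import *
bot.line_to(fpose(J,JY,115),120); bot.pause(.2); b=fz(); 
off=np.zeros(2); z=115
tries=[(0,0)]+[(r*np.cos(a),r*np.sin(a)) for r in(1.5,3) for a in np.arange(0,6.28,.785)]
k=0
while z>68:
    z-=4; bot.line_to(fpose(J+off,JY,z),40); f=fz()-b
    if f[2]>6:
        print('contact z',z,f,off)
        if z<72: break
        k+=1; z+=6; bot.line_to(fpose(J+off,JY,z),40); off=np.array(tries[k]); bot.line_to(fpose(J+off,JY,z),40)
        if k>15: break
s=st('end'); print(z,off,fz()-b)
```

```text
end t 36.4 tcp [516.682 -15.398 159.288] F [-0.376  0.801  1.562] w 13.7 ff 40.0
67 [0. 0.] [-0.597  0.807  3.752]
```

```bash
cat >> h.py <<'E'
SC={'A':(np.array([533.6,407.]),-.10),'B':(np.array([540.1,325.1]),.025),'C':(np.array([538.,232.1]),-.008)}
GX,GZ=-76,13
def spose(o,yaw,z,pitch=0,ref=(0,0,0)):
    """TCP pose such that scoop-frame point ref is at (o,z), scoop yawed and pitched mouth-down"""
    Rs=R.from_euler('z',yaw)*R.from_euler('y',pitch)
    p=np.array([*o,z])+Rs.apply(np.array([GX,0,GZ])-np.array(ref)); return p,(Rs*R.from_euler('x',np.pi)).as_quat()
LIP=(52,0,18); PY=-.45
def sl(v,*a,**k): p,q=spose(*a,**k); bot.line_to(p,v,q)
def grab(n):
    o,y=SC[n]; bot.move_gripper(40,60); p,q=spose(o,y,120); bot.move_ptp(p,q); sl(150,o,y,0); st('at '+n)
    bot.move_gripper(5,60); st('grip'); sl(60,o,y,20); sl(150,o,y,250); bot.pause(.2); st('up')
def pour(n):
    L=J-22*e(PY)
    sl(170,L,PY,275,ref=LIP)
    sl(100,L,PY,215,ref=LIP)
    for z,th,w in((212,.08,.8),(200,.25,.3),(192,.42,.4),(186,.7,.1),(182,1.05,.8)):
        sl(60,L,PY,z,th,ref=LIP); bot.pause(w)
    sl(100,L,PY,215,.3,ref=LIP); sl(100,L,PY,275,0,ref=LIP); bot.pause(.2); snap('wrist','w_after'+n); st('poured')
def back(n):
    o,y=SC[n]; sl(200,o,y,250); sl(170,o,y,15); bot.pause(.2); b=fz()
    z=15
    while z>-3:
        z-=1.5; sl(30,o,y,z); f=fz()-b
        if f[2]>3: break
    print('touch',z,f); bot.move_gripper(40); sl(150,o,y,100); st('released')
E
python3 - <<'E'
from h import *
bot.move_gripper(40); bot.line_to(fpose(J,JY,260),150); st('released funnel')
grab('C'); snap('wrist','w_upC')
im,_=snap('side'); a=load('w_upC')[0]
cv2.imwrite('pics/m7.png',np.hstack([cv2.resize(im[100:300,200:420],(400,364)),cv2.resize(a,(400,364))]))
E
```

```text
released funnel t 38.6 tcp [515.937 -15.528 351.052] F [-0.1   -0.381  0.641] w 39.8 ff 0.0
at C t 41.8 tcp [462.476 233.062  13.643] F [-0.89  -0.073  0.39 ] w 40.1 ff 0.0
grip t 42.4 tcp [462.114 232.799  13.406] F [-0.933 -1.196  5.203] w 15.7 ff 59.9
up t 44.7 tcp [461.866 232.612 262.485] F [ 0.058  0.032 -1.494] w 15.5 ff 59.9
```

View pics/m7.png

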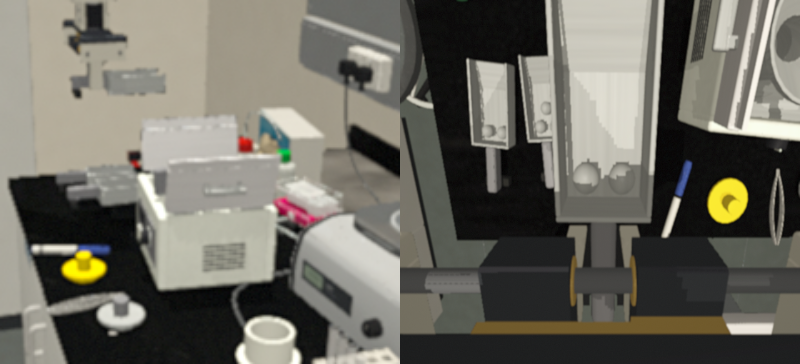

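The scoop is level with 2 balls in it. In the side view the lid has shifted from (115,333) to (120,313), so I'll re-measure it later. Pouring now.

Run:
```python
from h import *
pour('C'); back('C')
im,_=snap('side'); a=load('w_afterC')[0]
cv2.imwrite('pics/m8.png',np.hstack([cv2.resize(im[100:300,150:420],(400,364)),cv2.resize(a,(400,364))]))
```

```text
poured t 53.2 tcp [461.319  65.46  269.042] F [ 0.465  0.68  -1.997] w 15.2 ff 59.9
touch 0.0 [-1.959 -1.362  7.036]
released t 61.0 tcp [461.495 232.359 112.297] F [-0.25   0.653 -0.005] w 40.0 ff 0.0
```

View pics/m8.png

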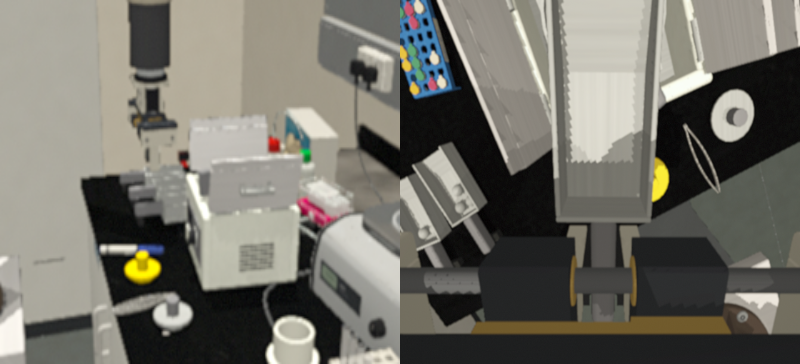

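The scoop is empty and back on the bench. Now the other two; I'll check emptiness by comparing with this image, since the tool pose is the same.

Run:
```python
from h import *
for n in 'BA':
    grab(n); snap('wrist','w_up'+n); pour(n); back(n)
C=load('w_afterC')[0].astype(int)[0:250,225:345]
for n in('w_afterA','w_afterB','w_upA','w_upB','w_upC'):
    d=abs(load(n)[0].astype(int)[0:250,225:345]-C).max(2); print(n,d.mean(),(d[150:]>25).sum())
```

```text
at B t 62.7 tcp [464.592 323.359  13.716] F [0.162 1.193 0.38 ] w 40.2 ff 0.0
grip t 63.2 tcp [464.246 323.423  13.417] F [-1.021 -0.58   4.51 ] w 15.6 ff 60.0
up t 65.6 tcp [463.991 323.066 262.423] F [ 0.199  0.427 -2.173] w 15.6 ff 60.0
poured t 74.5 tcp [461.297  65.461 269.025] F [ 1.279 -0.369 -2.556] w 15.7 ff 60.0
touch 0.0 [ 0.063 -2.065  6.652]
released t 82.8 tcp [463.645 322.739 112.209] F [-0.948 -0.741 -0.379] w 39.7 ff 0.0
at A t 84.4 tcp [458.488 414.893  13.856] F [-0.506 -0.315  0.302] w 40.1 ff 0.0
grip t 84.9 tcp [458.134 414.946  13.503] F [-0.875  0.451  4.487] w 15.1 ff 60.0
up t 87.3 tcp [457.888 414.45  262.401] F [-0.306 -0.651 -2.645] w 15.7 ff 60.0
poured t 96.8 tcp [461.288  65.495 269.024] F [-0.563  0.651 -0.819] w 15.9 ff 60.0
touch 0.0 [-0.065 -0.369  6.411]
released t 105.5 tcp [457.52  414.083 112.146] F [-0.415 -0.271  0.656] w 39.9 ff 0.0
w_afterA 3.1137333333333332 157
w_afterB 2.5191333333333334 139
w_upA 14.8149 2674
w_upB 19.163166666666665 3856
w_upC 10.678633333333334 2955
```

Run:
```python
from h import *
bot.move_ptp([500,150,340],down(JY-np.pi))
bot.move_ptp(fpose(J,JY,67,200),down(JY-np.pi)); bot.line_to(fpose(J,JY,67),150); st('at'); bot.move_gripper(5,40); st('grip')
bot.line_to(fpose(J,JY,80),40); bot.line_to(fpose(J,JY,255),130)
bot.move_ptp(fpose(F,FY,255),down(FY-np.pi)); bot.line_to(fpose(F,FY,62),150); bot.pause(.2); b=fz()
off=np.zeros(2); z=62; tries=[(0,0)]+[(r*np.cos(a),r*np.sin(a)) for r in(1.5,3) for a in np.arange(0,6.28,.785)]; k=0
while z>14:
    z-=4; bot.line_to(fpose(F+off,FY,z),40); f=fz()-b
    if f[2]>6:
        print('contact',z,f,off)
        if z<18: break
        k+=1; z+=6; bot.line_to(fpose(F+off,FY,z),40); off=np.array(tries[k]); bot.line_to(fpose(F+off,FY,z),40)
        if k>15: break
print(z,off,fz()-b); st(); bot.move_gripper(40); bot.line_to(fpose(F+off,FY,200),150)
bot.move_ptp([480,-230,300],down(-np.pi)); bot.pause(.3); im,KV=snap('wrist','w_lid')
print('funnel',fitcircles(im,KV,F,[(63,99)]))
# steel lid near old place: white blobs
g=cv2.threshold(cv2.cvtColor(im,cv2.COLOR_BGR2GRAY),70,255,cv2.THRESH_BINARY)[1]
n,_,s_,ce=cv2.connectedComponentsWithStats(g)
for i in range(1,n):
    if 900<s_[i,4]<6000: print(s_[i],ce[i],px2w(KV,*ce[i],15)[:2])
bot.move_ptp([585,0,230],down(-np.pi)); bot.pause(.3); snap('wrist','w_jarE'); st()
a=load('w_jarE')[0][:280]; cv2.imwrite('pics/m9.png',np.vstack([cv2.resize(im[:250],(672,300)),cv2.resize(a[100:250,180:380],(672,300),interpolation=cv2.INTER_CUBIC)[:, :672]]))
```

```text
at t 109.2 tcp [517.019 -14.999 159.859] F [ 0.487 -0.441  0.628] w 40.3 ff 0.0
grip t 109.7 tcp [516.454 -15.462 159.232] F [-1.079 -0.042  2.014] w 13.5 ff 40.0
14 [0. 0.] [-0.695 -1.23   0.422]
 t 119.2 tcp [ 559.605 -377.915  106.014] F [-0.67  -0.628 -0.864] w 13.5 ff 40.0
funnel [  16.847  586.8   -303.   ]
[ 446   72   59   61 2805] [474.898 102.151] [390.392   7.799]
[ 317   94   57   57 2573] [344.49  121.579] [ 413.645 -153.504]
[   0  128   83   72 5102] [ 37.176 164.157] [ 467.559 -555.988]
[   0  205   96   47 4147] [ 45.584 228.464] [ 557.851 -564.752]
[   0  318   75   68 3146] [ 32.708 359.236] [ 781.657 -634.723]
 t 124.3 tcp [584.971  -0.77  230.383] F [-0.063  0.16  -0.811] w 39.8 ff 0.0
```

View pics/m9.png

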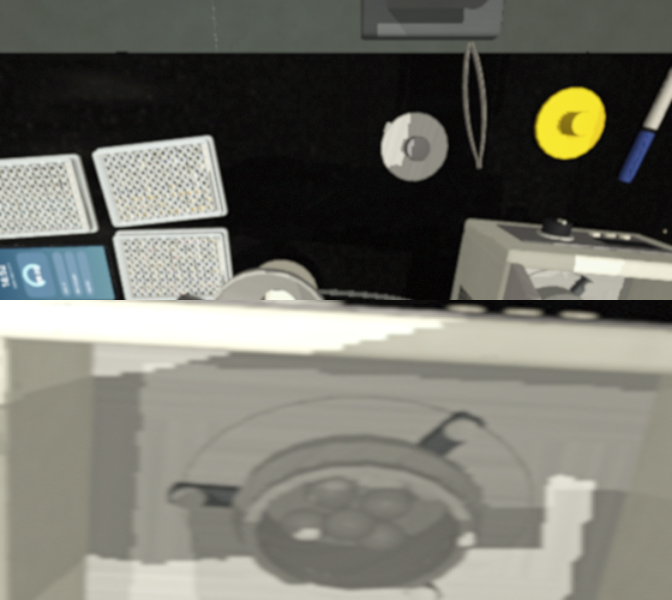

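The lid is now at about (413.6,-153.5), in the crop at (414,147). The yellow one at (571,123) stays. The balls lie in the jar. Fetching the lid.

Run:
```python
from h import *
im,KV=load('w_lid'); f=fitcircles(im,KV,(413.6,-153.5),[(34.5,15)]); print(f)
L=f[1:]+[.7,-.3]; H=18
bot.move_gripper(50,40); bot.move_ptp([*L,150],down(0)); bot.pause(.2)
im,KV=snap('wrist','w_lid2'); f2=fitcircles(im,KV,L,[(34.5,15)]); print('2nd',f2)
if np.hypot(*(f2[1:]-f[1:]))<6: L=(f[1:]+f2[1:])/2
print(L)
bot.line_to([*L,H],120); st('at'); bot.move_gripper(10,40); st('grip')
bot.line_to([*L,40],60); st('up'); bot.line_to([*L,250],150)
im,_=snap('wrist','w_lidheld')
bot.line_to([*J,250],170); bot.line_to([*J,90+H+18],120); bot.pause(.2); b=fz()
off=np.zeros(2); z=108.; tries=[(0,0)]+[(r*np.cos(a),r*np.sin(a)) for r in(1.5,3) for a in np.arange(0,6.28,.785)]; k=0
while z>90:
    z-=2; bot.line_to([*(J+off),z+H],30); f=fz()-b
    if f[2]>5:
        print('contact',z,f,off)
        if z<93: break
        k+=1; z+=4; bot.line_to([*(J+off),z+H],30); off=np.array(tries[k]); bot.line_to([*(J+off),z+H],30)
        if k>15: break
print(z,off,fz()-b); st()
bot.move_gripper(45); bot.pause(.2); bot.line_to([*(J+off),230],150); bot.line_to([605,0,230]); bot.pause(.3); im,KV=snap('wrist','w_lidon')
print('lid top fit',fitcircles(im,KV,J,[(34.5,105)]),'if high',fitcircles(im,KV,J,[(34.5,115)])); st()
```

```text
[  30.   413.1 -153.5]
2nd [  30.   413.8 -153.3]
[ 413.45 -153.4 ]
at t 129.1 tcp [ 413.918 -153.399   18.49 ] F [ 0.274  0.361 -0.368] w 49.8 ff 0.0
grip t 129.7 tcp [ 413.566 -153.424   18.194] F [-1.379  0.658  4.496] w 22.8 ff 40.0
up t 130.2 tcp [ 413.462 -153.348   40.122] F [ 0.191  1.037 -2.347] w 23.2 ff 40.0
contact 90.0 [-1.785  0.387  6.949] [0. 0.]
90.0 [0. 0.] [-2.234 -0.254  6.245]
 t 138.1 tcp [596.027   0.634 108.861] F [-2.161 -0.798  4.379] w 22.8 ff 40.0
lid top fit [  8.027 593.2    -6.4  ] if high [  8.132 596.7    -3.9  ]
 t 140.5 tcp [604.893   0.013 230.051] F [0.275 0.18  0.77 ] w 44.8 ff 0.0
```

The lid is seated (contact at 90 mm with little force). Now the leaves: left first, pushed beside its grip bar along its arc.

```bash
cat >> h.py <<'E'
MY=-.085; ex=e(MY); ey=e(MY+np.pi/2)
def shut(sgn,X=-60,r=65):
    q=down(MY-np.pi/2)
    W=lambda Y,z:[*(J+X*ex+sgn*Y*ey),z]
    bot.move_gripper(0,20)
    bot.move_ptp(W(175,300),q); bot.line_to(W(175,200),150); b=fz(); st('start')
    bot.line_to(W(108,200),80); st('upright')
    mx=0
    for a in np.arange(1.5,-.01,-.1):
        Y=90-r*np.cos(a)+8*np.sin(a)+9.5; z=138+r*np.sin(a)+8*np.cos(a)
        bot.line_to(W(Y,z),80); f=bot.read_state()['contact_force']-b; mx=max(mx,np.linalg.norm(f))
    print('max F',mx); z=147
    while z>141:
        z-=.7; bot.line_to(W(Y,z),20); f=fz()-b
        if f[2]>12: break
    print('press',z,f); st('down'); bot.line_to(W(Y,240),150)
E
python3 - <<'E'
from h import *
bot.move_ptp([560,60,340],down(MY-np.pi/2)); shut(1)
im,_=snap('side'); st(); cv2.imwrite('pics/left.png',im)
E
```

```text
start t 144.5 tcp [551.533 180.271 201.406] F [-0.107  0.598  0.747] w 0.5 ff 0.0
upright t 145.4 tcp [544.778 113.005 199.651] F [ 0.265  0.318 -0.304] w 0.4 ff 0.0
max F 2.848027784210806
press 144.20000000000005 [-5.825 -0.09  15.655]
down t 150.8 tcp [539.122  40.061 145.995] F [-5.932  0.508 16.401] w 0.3 ff 8.3
 t 151.7 tcp [537.955  39.893 238.466] F [ 0.256 -1.337 -0.384] w 0.5 ff 0.0
```

The left leaf's plate was met at z=146.0, exactly its shut height. Now the right one.

Run:
```python
from h import *
bot.move_ptp([550,-60,330],down(MY-np.pi/2)); shut(-1)
bot.move_ptp([520,-60,330],down(0)); bot.pause(.3); im,_=snap('wrist','w_end'); b,_=snap('side'); t,_=snap('top'); st()
cv2.imwrite('pics/end.png',np.vstack([np.hstack([cv2.resize(im[:300],(400,300)),cv2.resize(b[150:320,180:420],(400,300))]),np.hstack([cv2.resize(t[100:280,100:460],(800,300))])]))
```

```text
start t 154.0 tcp [ 521.933 -168.546  201.291] F [ 0.264 -0.688 -0.556] w 0.5 ff 0.0
upright t 154.9 tcp [ 526.563 -101.672  199.622] F [ 0.061 -0.579  0.207] w 0.6 ff 0.0
max F 4.578450386767151
press 144.90000000000003 [-2.838  3.024 12.474]
down t 160.0 tcp [533.279 -28.595 146.116] F [-2.574  2.336 11.918] w 0.0 ff 6.0
 t 162.7 tcp [519.993 -59.963 329.991] F [ 0.121 -0.519  1.084] w 0.4 ff 0.0
```

View pics/end.png

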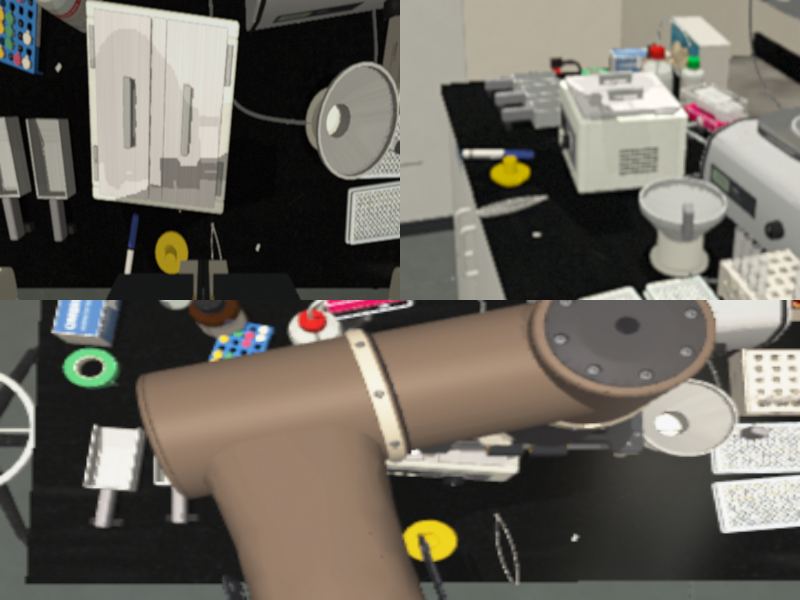

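Both leaves lie flat with the right flange on top. The funnel is in its rest, the scoops stand empty and upright, and the yellow look-alike is untouched. Handing in.

```bash
python3 -c "
from plant import bot
print(bot.close_job())"
```

```text
the job is handed in; nothing more can be done
None
```

The job is handed in at about 163 s, with all seven balls poured into the jar, the lid on, the funnel in its rest, the three emptied scoops upright and the hatch shut left leaf first, right leaf lapping it; the verdict was not shown.

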